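# Pump up the mortar air meter

## Task

Pump up the air meter: with the fingertips, press its pump knob all the way down and let it spring back up, again and again, until the indicator pin beside it stands fully out of the lid. Finish with the knob released and up. Do not pull the knob up, do not touch the pin itself, do not press the small bleed button, and leave everything else on the bench where it is.

Things in the scene. Friction and masses are not known exactly. Their poses are not given: they have to be found in the camera images.
- air_meter: mortar air meter, fixed to the bench: pale metal pot, clamped grey lid 156 mm across, top 145 mm high; origin under its centre, z up. In its frame (mm): pump axis x 0, y 34; indicator pin x 36, y -14; bleed button x -40, y 18; dial gauge (60 across, top 195 high) x -28, y -30. Its x axis points away from the robot at yaw 0; yaw varies by 1 rad either way
- plunger_top (a point): centre of the top face of the pump's black mushroom knob, 38 mm diameter and 14 mm thick, on a 12 mm steel rod above a 28 mm steel barrel; the tallest thing on the meter, 240 mm above the bench at rest. Press it straight down from above
- plunger (a joint): travel of the pump plunger (m): 0 at rest (up, give or take 1.5 mm), positive down, 0.025 fully down. A spring (320 N/m, about 10 N fully down) brings it back up by itself in about 0.2 s. It has 12 mm of play upwards against the same spring, not to be used
- pin: the indicator pin: a steel pin 8 mm diameter with a 12 mm button head, standing in a dark collar on the lid; it moves vertically. Origin: on the pin's axis at bench height when the pin is in, 161.5 mm below its head's top
- pin_top (a point): centre of the top of the indicator pin's head; 161.5 mm above the bench when in, about 191 mm when fully out
- pin_out (a joint): how far the indicator pin is out (m): 0 in, 0.0295 to 0.030 fully out; starts between 0 and 0.010. Each full press and release of the pump lifts it by 6 mm (the first by 1 to 8 mm), during the press, and it stays there: three to six full strokes bring it out. Short strokes never bring it fully out
- bleed_top (a point): centre of the top of the small steel bleed button (12 mm diameter) on the lid, 165 mm above the bench: not to be pressed
- bleed (a joint): travel of the bleed button (m): 0 up, 0.005 pressed in
- cube: concrete test cube, 50 mm, bystander standing close to the air meter; origin under its centre
- core: upright concrete cylinder, 50 mm diameter, 100 mm tall, bystander standing close to the air meter; origin under its centre
- capped_mould: loose black cylinder mould (80 mm diameter) covered by a 100 mm square glass plate, 157 mm tall over all, bystander on the robot's left; origin under its centre
- mallet: mallet with a wooden handle, about 270 mm long, lying flat, bystander on the robot's left
- glass_plate: loose square glass plate 100 x 100 x 6 mm lying flat, bystander on the robot's right; origin under its centre
- empty_mould: open black mould like a beaker, 66 mm diameter, 110 mm tall, bystander on the robot's right; origin under its centre
- brush: hand brush, about 200 mm long, lying flat, bystander on the robot's right
Things that resemble listed ones, but are neither listed nor needed, are in the scene too. What is shaped like the air_meter but blue or orange is not meant.

How it is judged:
By the outcome, as a careful person would: the job done as asked, in the order asked, and still so for the second after the job is handed in, with the robot touching nothing.
It also fails if it takes over 48 s, if anything falls off the work surface, if the arm or the gripper's body presses on something with over 40 N, if the wrist force passes 120 N, or if a joint passes its speed limit or range.

## Robot

A 6-joint arm with a two-finger parallel gripper is mounted at the origin on the work surface. World frame = base frame: x ahead of the robot, y to its left, z up, the work surface at z = 0. Lengths are in m, angles in rad, forces in N, time in s.
With the tool pointing down it reaches from about 0.3 to 0.875 m from the base axis. Payload 6.4 kg.
Tool frame: the origin (TCP) lies at the very end of the fingers, on their centre line; the grasp point (between the pads) lies 19 mm behind it; z points along the fingers, y is the line along which they close (so a half turn about z gives the same grasp; the last joint's range is limited). The gripper opens to 85 mm and grips with 20 to 120 N. Pads are 22 mm wide; open, the fingers measure 114 mm over their backs; the gripper's body (76 mm by 85 mm) begins 54 mm behind the grasp point. The pads swing forward as they close: fully open they stand 13 mm farther back than shut.
Start: joints at [-1.536, 0.181, 1.607, -0, 1.354, -0.206], TCP at [0.137, -0.558, 0.231] pointing down, gripper open.
Joint ranges: [-2.99, 2.99], [-0.89, 2.07], [0.3, 2.58], [-1.14, 4.28], [0, 2.63], [-3.12, 3.12]. Speed limits (rad/s): [2.57, 2.57, 3.01, 3.14, 3.14, 3.14].

## Interface

Orientations are given as a unit quaternion [w, x, y, z].
In Python, from bench import ctrl, camera, calibration, order, outline_of gives the robot as it stands.
- The arm moves only by the tool move_arm, never from a script. Its argument "series" is a list that holds one entry, the list of rows, each a list of 5 numbers: the opening, from 0 (shut) to 1 (fully open), then the shift along the tool's x, y, z in mm, then the turn about the tool's z in rad. A call has exactly 10 rows; each row is the pose to reach, as a shift and turn from the pose commanded when the call began, along the tool's axes at that moment; what a row does not reach only later rows make up. A row lasts 1/12 s, in which the tool goes at most 41.7 mm and 7.16 degrees, less where a joint would pass 70% of its speed; a pose out of reach is approached as far as the arm can. A call with a gripper value outside its range is refused whole. The fingers move at their own pace and stop on an object; the grip force is fixed at half the most. Time passes only in rows, so rows that repeat a pose let the fingers close, or fill a call up. It gives the time, the measured TCP pose, the force, the opening and the grip force at its end, in the units of the state.
- ctrl.get_obs(): the state, without advancing time (a new reading comes with each control period).
- camera(name): name is "scene" or "top"; returns (picture, depth): 400x640x3 uint8, blue, green, red; 400x640 float32, m along the optical axis (not along the pixel's ray), 0 where there is no reading.
- calibration(name): a dict with "intrinsics" (3x3 intrinsics, pixels), "rvec" (rotation vector, rad) and "tvec" (3), from world to camera coordinates, as OpenCV has them. Camera axes: x right, y down, z forward; pixel columns grow to the right and rows downward; lengths in m; the calibration is good to about 2 mm. A picture is of the moment at which its call begins. calibration takes no time and is no camera call.
- order.hand_in(): hands the job in; it is judged then, once.
Trained networks look in the newest picture that a camera, given by its name, has taken for a name from the list of things; names that differ only in an ending like _2 or _b are one class to them, and where a whole thing is asked for, a point or a joint stands for the part that bears it (a point fixed in the world has none). Each returns a list of dicts, best first, with "conf" (0 to 1); they miss things now and then, are a little off and sometimes report something else, mostly with a low value. They report only what shows in the picture. A call takes as long as a camera call. They do not tell look-alikes from the thing itself.
- outline_of(target, camera): "region" (400x640 bool, what is visible of it) and "bbox" ([centre column, centre row, width, height] in pixels, round what is visible of it).
The state is a dict: "time_s": time; "q": joint angles; "dq": joint speeds; "joint_efforts": joint torques, N m; "eef_pos": TCP position; "eef_rot": TCP orientation; "wrist_force": force on the tool from outside, world axes, zero at the start; "torque": the same for the moment, N m; "opening": opening from 0.0 (shut) to 1.0 (fully open); "grasp_force": force on a finger pad.
Only numpy, scipy, OpenCV 4.12 (cv2) and the standard library are available. Lean on these libraries where they do the work, as an engineer would, in place of code of your own. Each camera call takes 0.05 s, during which the arm holds its last target. There are 200 camera calls.

## Working session

There is one attempt and no reset: what is moved stays moved. The work goes in short steps, Python scripts to look and compute and a tool call to move; the robot and the scene stay as the last step left them, time stands still between calls to the robot, and variables do not carry over. Pictures are saved under pics/ and viewed, at most 10 in all, crops included, and the job is handed in when it is done.

Besides the shell and the picture viewer there is one more tool, called as name(argument=value, ...), one argument or row to a line, values as JSON. move_arm: Moves the arm, as the interface text tells. Its arguments: {"type":"object","properties":{"series":{"type":"array","items":{"type":"array","items":{"type":"array","items":{"type":"number"}}}}},"required":["series"]}

```bash
mkdir -p pics
cat > h.py <<'E'
import numpy as np, cv2
from bench import ctrl, camera, calibration, order, outline_of
def pts(name,depth):
    c=calibration(name);K=np.array(c["intrinsics"]);R=cv2.Rodrigues(np.array(c["rvec"],float))[0];t=np.array(c["tvec"],float).ravel()
    v,u=np.mgrid[:400,:640]
    P=np.stack([(u-K[0,2])/K[0,0]*depth,(v-K[1,2])/K[1,1]*depth,depth],-1)
    W=(P-t)@R
    W[depth<=0]=np.nan
    return W
def proj(name,p):
    c=calibration(name)
    return cv2.projectPoints(np.array(p,float).reshape(-1,3),np.array(c["rvec"],float),np.array(c["tvec"],float),np.array(c["intrinsics"],float),None)[0][:,0]
E
python3 - <<'E'
from h import *
ims=[]
for n in("scene","top"):
    im,d=camera(n);W=pts(n,d);np.savez(f"{n}.npz",im=im,d=d,W=W)
    cv2.imwrite(f"pics/{n}0.png",im)
    for t in("air_meter","plunger_top","pin","bleed_top"):
        for o in outline_of(t,n)[:4]:
            r=o["region"];P=W[r];P=P[~np.isnan(P[:,0])]
            print(n,t,round(o["conf"],2),np.round(o["bbox"]),np.round(np.median(P,0),3) if len(P) else None, np.round(np.percentile(P[:,2],95),3) if len(P) else None)
o=ctrl.get_obs();print(o["time_s"],o["eef_pos"],o["eef_rot"],o["wrist_force"])
E
```

```text
scene air_meter 0.84 [270. 291.  59.  65.] [ 0.642 -0.244  0.142] 0.237
scene air_meter 0.77 [231. 178.  59.  65.] [ 0.304 -0.208  0.131] 0.235
scene air_meter 0.73 [327. 230.  55.  57.] [ 0.575 -0.032  0.142] 0.237
scene air_meter 0.71 [373. 154.  55.  68.] [0.434 0.196 0.139] 0.232
scene plunger_top 0.69 [392. 133.  12.  14.] [0.437 0.237 0.238] 0.241
scene plunger_top 0.67 [229. 161.  14.  17.] [ 0.303 -0.182  0.238] 0.24
scene plunger_top 0.57 [273. 280.  15.  19.] [ 0.639 -0.212  0.238] 0.241
scene plunger_top 0.48 [342. 215.  15.  18.] [0.574 0.007 0.238] 0.241
top air_meter 0.89 [254. 217.  51.  50.] [0.408 0.206 0.144] 0.238
top air_meter 0.85 [323. 175.  46.  52.] [ 0.546 -0.018  0.142] 0.239
top air_meter 0.56 [389. 254.  37.  48.] [ 0.287 -0.245  0.129] 0.185
top plunger_top 0.63 [234. 208.  18.   9.] [0.433 0.243 0.241] 0.244
top plunger_top 0.47 [311. 161.  16.  12.] [0.572 0.011 0.241] 0.244
0.5 [ 0.13715567 -0.55839099  0.23126635] [-3.41854917e-05  9.92756653e-01  1.20142527e-01 -3.77740348e-06] [-0.62722775  0.65705511  0.35533025]
```

View pics/scene0.png

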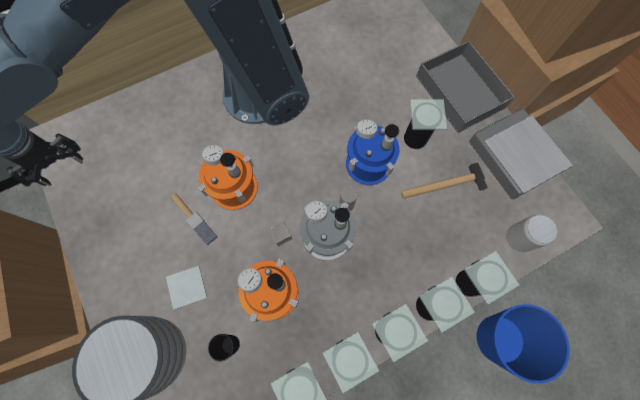

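View pics/top0.png

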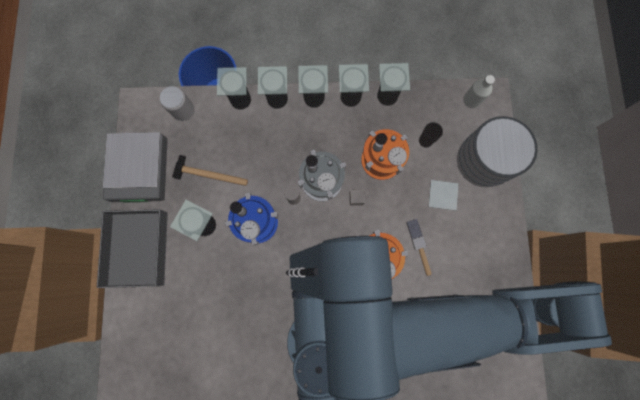

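The scene shows four meters: orange (228,180), orange (268,291), blue (372,153) and pale grey (327,230). Only the grey one fits the description; in the top view it is at (322,175). Next I measure its knob and take a close crop.

Run:
```python
from h import *
from scipy.optimize import least_squares
for n in("scene","top"):
    W=np.load(n+".npz")["W"];x,y,z=W[...,0],W[...,1],W[...,2]
    near=np.hypot(x-.573,y-.009)<.035
    k=near&(z>.234)&(z<.25); P=W[k]
    f=least_squares(lambda c:np.maximum(np.hypot(P[:,0]-c[0],P[:,1]-c[1])-.019,0),[.573,.009]).x
    print(n,k.sum(),np.round(P.mean(0),4),np.round([P.min(0),P.max(0)],4),"z",np.median(P[:,2]))
    m=(np.hypot(x-.55,y+.02)<.1)
    g=m&(z>.188)&(z<.2); print(" gauge",g.sum(),np.round(W[g].mean(0),4))
    l=m&(z>.139)&(z<.149);Q=W[l];print(" lid",l.sum(),np.round([Q.min(0),Q.max(0)],3))
im=np.load("scene.npz")["im"][185:275,280:380];im2=np.load("top.npz")["im"][135:215,275:375]
a=cv2.resize(im,None,fx=4,fy=4,interpolation=2);b=cv2.resize(im2,None,fx=4,fy=4,interpolation=2)
b=cv2.copyMakeBorder(b,0,a.shape[0]-b.shape[0],0,0,0)
cv2.imwrite("pics/crop1.png",np.hstack([a,b]))
```

```text
scene 169 [0.574  0.0068 0.2381] [[ 0.5552 -0.0112  0.2342]
 [ 0.5914  0.0258  0.2435]] z 0.23828132103119917
 gauge 23 [ 0.5721 -0.0092  0.1915]
 lid 788 [[ 0.511 -0.079  0.139]
 [ 0.614  0.029  0.149]]
top 115 [0.5724 0.0103 0.2409] [[ 0.5548 -0.0071  0.2345]
 [ 0.5897  0.0272  0.2453]] z 0.24106678517463972
 gauge 41 [ 0.5418 -0.0274  0.1912]
 lid 431 [[ 0.501 -0.076  0.139]
 [ 0.614  0.035  0.149]]
```

View pics/crop1.png

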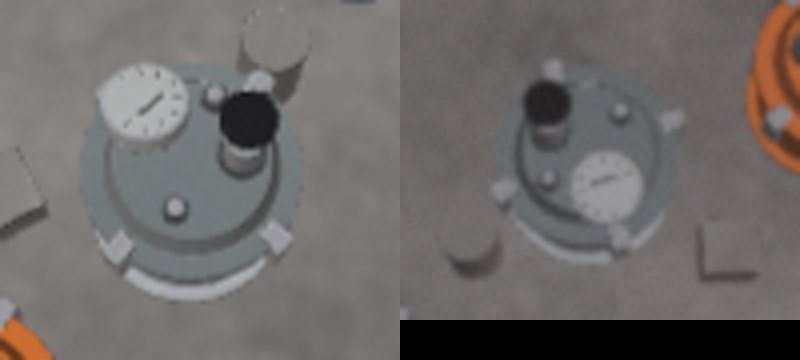

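The crop shows the grey meter: black knob at scene (342,215), dial at (317,210), bleed at (333,209) and pin at (324,237). The knob top is about (0.573, 0.009, 0.240). The fingertips never go below 0.21, which is above everything else on the lid. First I raise and cross with the gripper shut.

move_arm(
  series=[
    [[0,0,0,-35,0],[0,0,0,-70,0],[0,27,-22,-70,0],[0,54,-43,-70,0],[0,82,-65,-70,0],[0,109,-87,-70,0],[0,137,-109,-70,0],[0,164,-131,-70,0],[0,192,-153,-70,0],[0,219,-175,-70,0]],
  ],
)

```text
time_s: 1.33
eef_pos: [0.3088, -0.3348, 0.3015]
eef_rot: [0.0, 0.993, 0.12, 0.0]
wrist_force: [1.7, 0.4, -0.0]
opening: 0.0
grasp_force: 0.0
```

move_arm(
  series=[
    [[0,27,-22,0,0],[0,54,-43,0,0],[0,82,-65,0,0],[0,109,-87,0,0],[0,137,-109,0,0],[0,164,-131,0,0],[0,192,-153,0,0],[0,219,-175,0,0],[0,246,-197,0,0],[0,246,-197,0,0]],
  ],
)

```text
time_s: 2.17
eef_pos: [0.5024, -0.0816, 0.3014]
eef_rot: [-0.001, 0.992, 0.123, 0.001]
wrist_force: [-0.6, -0.0, 0.4]
opening: 0.0
grasp_force: 0.0
```

```bash
cat > d.py <<'E'
from h import *
from scipy.spatial.transform import Rotation as R
o=ctrl.get_obs();w=o["eef_rot"];r=R.from_quat([w[1],w[2],w[3],w[0]])
print(o["time_s"],o["eef_pos"],o["opening"],o["wrist_force"]);print("to knob, tool mm:",1e3*r.inv().apply(np.array([.573,.009,.240])-o["eef_pos"]))
E
python3 d.py
```

```text
2.1667 [ 0.5023581  -0.08160987  0.30138943] 0.00045144688665190184 [-0.57821675 -0.01087784  0.39807227]
to knob, tool mm: [ 90.44871459 -70.59073151  61.68524075]
```

move_arm(
  series=[
    [[0,27,-22,0,0],[0,54,-43,0,0],[0,80,-64,5,0],[0,93,-74,15,0],[0,93,-74,25,0],[0,93,-74,35,0],[0,93,-74,45,0],[0,93,-74,45,0],[0,93,-74,45,0],[0,93,-74,45,0]],
  ],
)

```text
time_s: 3.0
eef_pos: [0.5726, 0.0069, 0.2568]
eef_rot: [0.0, 0.993, 0.119, 0.0]
wrist_force: [0.5, 0.4, 0.5]
opening: -0.001
grasp_force: 0.0
```

```bash
python3 d.py
python3 - <<'E'
from h import *
im,d=camera("scene");p=proj("scene",[[.573,.009,.24],ctrl.get_obs()["eef_pos"]]);print(p)
im2,_=camera("top")
a=cv2.resize(im[180:280,270:390],None,fx=3,fy=3,interpolation=2);b=cv2.resize(im2[120:220,270:390],None,fx=3,fy=3,interpolation=2)
cv2.imwrite("pics/hover.png",np.hstack([a,b]))
E
```

```text
3.0 [0.57262991 0.00685686 0.25684342] -0.000851232383262157 [0.53555374 0.43658382 0.46099705]
to knob, tool mm: [ 0.85741428 -2.00084761 16.84316955]
[[342.68031534 213.60627555]
 [342.33746372 212.00268663]]
```

View pics/hover.png

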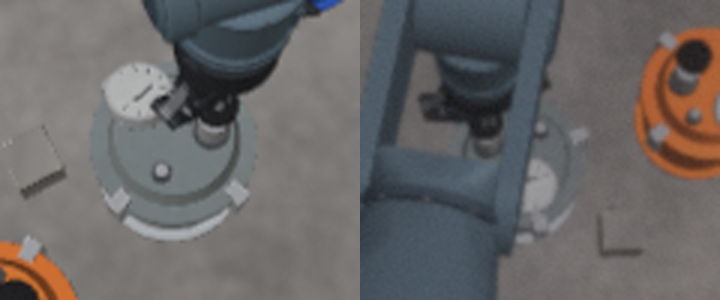

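The scene crop shows the shut fingertips directly over the black knob (scene ≈342,213), with the pin clear at (324,237). First press, slowly.

move_arm(
  series=[
    [[0,0,-1,8,0],[0,0,-1,15,0],[0,0,-1,20,0],[0,0,-1,25,0],[0,0,-1,30,0],[0,0,-1,35,0],[0,0,-1,39,0],[0,0,-1,41,0],[0,0,-1,42,0],[0,0,-1,42,0]],
  ],
)

```text
time_s: 3.93
eef_pos: [0.5725, 0.0087, 0.2152]
eef_rot: [0.0, 0.993, 0.12, 0.0]
wrist_force: [-4.2, 0.1, 8.5]
opening: -0.0
grasp_force: 4.3
```

move_arm(
  series=[
    [[0,0,0,1,0],[0,0,0,1,0],[0,0,0,2,0],[0,0,0,2,0],[0,0,0,3,0],[0,0,0,3,0],[0,0,0,3,0],[0,0,0,3,0],[0,0,0,3,0],[0,0,0,3,0]],
  ],
)

```text
time_s: 4.77
eef_pos: [0.5726, 0.0087, 0.2149]
eef_rot: [0.001, 0.993, 0.12, 0.001]
wrist_force: [-10.7, 1.2, 23.4]
opening: 0.001
grasp_force: 11.7
```

The stop is at z ≈ 0.215 with 23 N, so the knob was fully down. Release, then repeat full strokes.

move_arm(
  series=[
    [[0,0,0,-10,0],[0,0,0,-20,0],[0,0,0,-30,0],[0,0,0,-40,0],[0,0,0,-40,0],[0,0,0,-40,0],[0,0,0,-40,0],[0,0,0,-40,0],[0,0,0,-40,0],[0,0,0,-40,0]],
  ],
)

```text
time_s: 5.6
eef_pos: [0.5722, 0.0088, 0.2506]
eef_rot: [-0.0, 0.993, 0.12, -0.001]
wrist_force: [1.0, 0.1, 0.3]
opening: 0.003
grasp_force: 0.0
```

move_arm(
  series=[
    [[0,0,0,9,0],[0,0,0,18,0],[0,0,0,27,0],[0,0,0,34,0],[0,0,0,38,0],[0,0,0,40,0],[0,0,0,40,0],[0,0,0,40,0],[0,0,0,40,0],[0,0,0,40,0]],
  ],
)

```text
time_s: 6.43
eef_pos: [0.5733, 0.0086, 0.2149]
eef_rot: [0.001, 0.993, 0.12, 0.002]
wrist_force: [-7.7, 0.6, 23.9]
opening: -0.005
grasp_force: 12.1
```

move_arm(
  series=[
    [[0,0,0,-10,0],[0,0,0,-20,0],[0,0,0,-30,0],[0,0,0,-40,0],[0,0,0,-40,0],[0,0,0,-40,0],[0,0,0,-40,0],[0,0,0,-40,0],[0,0,0,-40,0],[0,0,0,-40,0]],
  ],
)

```text
time_s: 7.27
eef_pos: [0.5721, 0.0088, 0.2506]
eef_rot: [-0.0, 0.993, 0.12, -0.001]
wrist_force: [-0.0, 0.1, -0.2]
opening: -0.001
grasp_force: 0.0
```

```bash
cat > pin.py <<'E'
from h import *
im,d=camera("scene");W=pts("scene",d);cv2.imwrite("pics/pinlast.png",im)
for o in outline_of("pin","scene")[:4]: print("pin",o["conf"],np.round(o["bbox"]))
x,y,z=W[...,0],W[...,1],W[...,2]
m=np.zeros(z.shape,bool);m[215:250,312:336]=1;m&=(z>.152)
print(m.sum(),[(int(v),int(u),np.round(W[v,u],3).tolist()) for v,u in np.argwhere(m)][:40])
E
python3 pin.py
```

```text
217 [(215, 312, [0.526, -0.053, 0.187]), (215, 313, [0.527, -0.05, 0.184]), (215, 314, [0.528, -0.048, 0.184]), (215, 315, [0.529, -0.046, 0.181]), (215, 316, [0.531, -0.044, 0.185]), (215, 317, [0.531, -0.041, 0.182]), (215, 318, [0.533, -0.039, 0.185]), (215, 319, [0.534, -0.037, 0.184]), (215, 320, [0.535, -0.034, 0.183]), (215, 321, [0.575, -0.054, 0.341]), (215, 322, [0.577, -0.052, 0.345]), (215, 323, [0.578, -0.05, 0.343]), (215, 324, [0.579, -0.048, 0.343]), (215, 325, [0.58, -0.046, 0.343]), (215, 326, [0.581, -0.045, 0.343]), (215, 327, [0.582, -0.043, 0.345]), (215, 328, [0.584, -0.041, 0.347]), (215, 329, [0.585, -0.039, 0.348]), (215, 330, [0.586, -0.038, 0.348]), (215, 331, [0.587, -0.036, 0.347]), (215, 332, [0.586, -0.032, 0.338]), (215, 333, [0.585, -0.028, 0.328]), (215, 334, [0.584, -0.025, 0.319]), (215, 335, [0.582, -0.02, 0.304]), (216, 312, [0.528, -0.054, 0.185]), (216, 313, [0.53, -0.052, 0.186]), (216, 314, [0.531, -0.05, 0.186]), (216, 315, [0.532, -0.047, 0.183]), (216, 316, [0.533, -0.045, 0.185]), (216, 317, [0.535, -0.043, 0.185]), (216, 318, [0.536, -0.04, 0.185]), (216, 319, [0.537, -0.038, 0.184]), (216, 320, [0.538, -0.035, 0.183]), (216, 321, [0.577, -0.054, 0.338]), (216, 322, [0.579, -0.053, 0.342]), (216, 323, [0.58, -0.051, 0.343]), (216, 324, [0.58, -0.049, 0.341]), (216, 325, [0.582, -0.047, 0.341]), (216, 326, [0.583, -0.045, 0.343]), (216, 327, [0.584, -0.044, 0.344])]
```

```bash
cat > pin.py <<'E'
from h import *
def show(im,d,t):
    W=pts("scene",d);z=W[...,2]
    m=np.zeros(z.shape,bool);m[222:246,315:333]=1;m&=(z>.152)&(z<.21)
    P=W[m];i=np.argwhere(m);s=np.argsort(-P[:,2])[:10]
    print(t,m.sum(),[(i[k].tolist(),np.round(P[k],3).tolist()) for k in s])
if __name__=="__main__":
    a=np.load("scene.npz");show(a["im"],a["d"],"start")
    im,d=camera("scene");show(im,d,"now");np.savez("now.npz",im=im,d=d)
    for o in outline_of("pin_top","scene")[:4]+outline_of("pin_out","scene")[:4]: print("pin",o["conf"],np.round(o["bbox"]))
    cv2.imwrite("pics/pinlast.png",np.hstack([cv2.resize(k[200:260,290:360],None,fx=5,fy=5,interpolation=2) for k in(a["im"],im)]))
E
python3 pin.py
```

```text
start 43 [([222, 315], [0.544, -0.054, 0.176]), ([222, 316], [0.545, -0.052, 0.176]), ([222, 319], [0.549, -0.045, 0.175]), ([222, 317], [0.546, -0.049, 0.175]), ([222, 318], [0.547, -0.047, 0.173]), ([222, 320], [0.549, -0.042, 0.171]), ([236, 323], [0.585, -0.052, 0.165]), ([237, 323], [0.587, -0.053, 0.163]), ([236, 324], [0.586, -0.05, 0.162]), ([237, 322], [0.586, -0.055, 0.162])]
now 42 [([222, 317], [0.547, -0.049, 0.177]), ([222, 319], [0.549, -0.045, 0.176]), ([222, 315], [0.544, -0.054, 0.176]), ([222, 316], [0.545, -0.051, 0.174]), ([237, 323], [0.589, -0.055, 0.174]), ([222, 318], [0.547, -0.047, 0.173]), ([234, 324], [0.583, -0.048, 0.173]), ([234, 323], [0.582, -0.051, 0.172]), ([236, 324], [0.588, -0.051, 0.172]), ([235, 323], [0.584, -0.052, 0.172])]
```

View pics/pinlast.png

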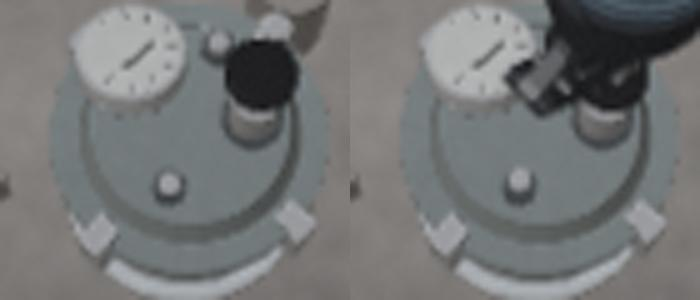

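The pin head (scene ≈324,236) rose from about 0.162 to 0.172–0.174, so it needs about three more strokes.

move_arm(
  series=[
    [[0,0,0,9,0],[0,0,0,18,0],[0,0,0,27,0],[0,0,0,34,0],[0,0,0,38,0],[0,0,0,40,0],[0,0,0,40,0],[0,0,0,40,0],[0,0,0,40,0],[0,0,0,40,0]],
  ],
)

```text
time_s: 8.35
eef_pos: [0.5734, 0.0086, 0.2149]
eef_rot: [0.001, 0.993, 0.12, 0.002]
wrist_force: [-6.9, -0.1, 24.1]
opening: 0.003
grasp_force: 11.9
```

move_arm(
  series=[
    [[0,0,0,-10,0],[0,0,0,-20,0],[0,0,0,-30,0],[0,0,0,-40,0],[0,0,0,-40,0],[0,0,0,-40,0],[0,0,0,-40,0],[0,0,0,-40,0],[0,0,0,-40,0],[0,0,0,-40,0]],
  ],
)

```text
time_s: 9.18
eef_pos: [0.5722, 0.0088, 0.2507]
eef_rot: [-0.0, 0.993, 0.12, -0.001]
wrist_force: [0.7, -0.4, 0.6]
opening: 0.004
grasp_force: 0.0
```

move_arm(
  series=[
    [[0,0,0,9,0],[0,0,0,18,0],[0,0,0,27,0],[0,0,0,34,0],[0,0,0,38,0],[0,0,0,40,0],[0,0,0,40,0],[0,0,0,40,0],[0,0,0,40,0],[0,0,0,40,0]],
  ],
)

```text
time_s: 10.02
eef_pos: [0.5733, 0.0086, 0.2148]
eef_rot: [0.001, 0.993, 0.12, 0.002]
wrist_force: [-8.4, 0.8, 24.6]
opening: 0.001
grasp_force: 12.1
```

move_arm(
  series=[
    [[0,0,0,-10,0],[0,0,0,-20,0],[0,0,0,-30,0],[0,0,0,-40,0],[0,0,0,-40,0],[0,0,0,-40,0],[0,0,0,-40,0],[0,0,0,-40,0],[0,0,0,-40,0],[0,0,0,-40,0]],
  ],
)

```text
time_s: 10.85
eef_pos: [0.5721, 0.0088, 0.2506]
eef_rot: [-0.0, 0.993, 0.12, -0.001]
wrist_force: [0.2, 0.5, 0.7]
opening: 0.001
grasp_force: 0.0
```

move_arm(
  series=[
    [[0,0,0,9,0],[0,0,0,18,0],[0,0,0,27,0],[0,0,0,34,0],[0,0,0,38,0],[0,0,0,40,0],[0,0,0,40,0],[0,0,0,40,0],[0,0,0,40,0],[0,0,0,40,0]],
  ],
)

```text
time_s: 11.68
eef_pos: [0.5733, 0.0086, 0.2149]
eef_rot: [0.001, 0.993, 0.12, 0.002]
wrist_force: [-8.3, 1.3, 23.8]
opening: -0.0
grasp_force: 12.1
```

move_arm(
  series=[
    [[0,0,0,-10,0],[0,0,0,-20,0],[0,0,0,-30,0],[0,0,0,-40,0],[0,0,0,-40,0],[0,0,0,-40,0],[0,0,0,-40,0],[0,0,0,-40,0],[0,0,0,-40,0],[0,0,0,-40,0]],
  ],
)

```text
time_s: 12.52
eef_pos: [0.5722, 0.0088, 0.2506]
eef_rot: [-0.0, 0.993, 0.12, -0.001]
wrist_force: [-0.1, 0.5, -0.9]
opening: -0.0
grasp_force: 0.0
```

```bash
python3 pin.py
```

```text
start 43 [([222, 315], [0.544, -0.054, 0.176]), ([222, 316], [0.545, -0.052, 0.176]), ([222, 319], [0.549, -0.045, 0.175]), ([222, 317], [0.546, -0.049, 0.175]), ([222, 318], [0.547, -0.047, 0.173]), ([222, 320], [0.549, -0.042, 0.171]), ([236, 323], [0.585, -0.052, 0.165]), ([237, 323], [0.587, -0.053, 0.163]), ([236, 324], [0.586, -0.05, 0.162]), ([237, 322], [0.586, -0.055, 0.162])]
now 46 [([234, 325], [0.588, -0.049, 0.194]), ([233, 323], [0.583, -0.051, 0.191]), ([232, 324], [0.582, -0.048, 0.19]), ([235, 324], [0.589, -0.052, 0.19]), ([235, 325], [0.59, -0.049, 0.189]), ([236, 325], [0.592, -0.05, 0.189]), ([236, 323], [0.59, -0.055, 0.189]), ([234, 322], [0.584, -0.055, 0.189]), ([234, 326], [0.589, -0.046, 0.189]), ([233, 322], [0.581, -0.053, 0.189])]
```

View pics/pinlast.png

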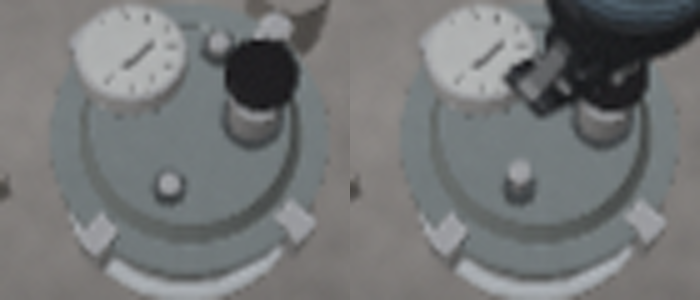

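The pin head is at about 0.189–0.191 (scene ≈324,234), close to fully out but within measurement noise. Its travel ends at the stop, so I add one more full stroke and compare.

move_arm(
  series=[
    [[0,0,0,9,0],[0,0,0,18,0],[0,0,0,27,0],[0,0,0,34,0],[0,0,0,38,0],[0,0,0,40,0],[0,0,0,40,0],[0,0,0,40,0],[0,0,0,40,0],[0,0,0,40,0]],
  ],
)

```text
time_s: 13.5
eef_pos: [0.5734, 0.0086, 0.2149]
eef_rot: [0.001, 0.993, 0.12, 0.002]
wrist_force: [-7.3, 0.9, 23.4]
opening: -0.0
grasp_force: 12.0
```

move_arm(
  series=[
    [[0,0,0,-10,0],[0,0,0,-20,0],[0,0,0,-30,0],[0,0,0,-40,0],[0,0,0,-55,0],[0,0,0,-75,0],[0,0,0,-90,0],[0,0,0,-90,0],[0,0,0,-90,0],[0,0,0,-90,0]],
  ],
)

```text
time_s: 14.33
eef_pos: [0.5717, 0.0089, 0.2997]
eef_rot: [-0.0, 0.993, 0.12, -0.001]
wrist_force: [0.2, -0.0, -0.3]
opening: 0.0
grasp_force: 0.0
```

```bash
cat > f.py <<'E'
from h import *
def med(d):
    W=pts("scene",d);z=W[...,2];m=np.zeros(z.shape,bool);m[230:238,322:327]=1;P=W[m&(z>.18)&(z<.2)];return len(P),np.round(np.median(P,0),4)
print("before last",med(np.load("now.npz")["d"]))
for i in range(3): im,d=camera("scene");print(med(d))
W=pts("scene",d);k=(np.hypot(W[...,0]-.573,W[...,1]-.008)<.02)&(W[...,2]>.2)&(W[...,2]<.26);print("knob",k.sum(),np.round(np.median(W[k],0),4))
cv2.imwrite("pics/final.png",im)
E
python3 f.py; python3 d.py
```

```text
before last (16, array([ 0.586 , -0.051 ,  0.1889]))
(17, array([ 0.5861, -0.0515,  0.189 ]))
(17, array([ 0.5865, -0.0512,  0.1892]))
(17, array([ 0.5864, -0.0513,  0.1888]))
knob 138 [0.5782 0.0063 0.2376]
14.4833 [0.57171891 0.00886654 0.29965067] 0.0020270583246961064 [-1.00634045  0.20420666  1.26608795]
to knob, tool mm: [ 1.42757606  0.24451908 59.6469955 ]
```

View pics/final.png

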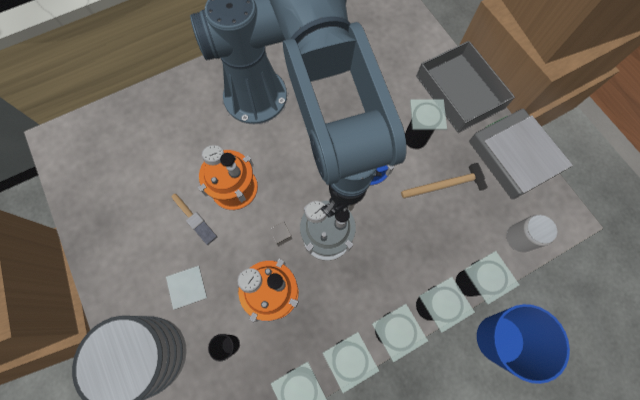

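The last stroke did not move the pin, so it is at its stop: it reads 0.189, and the scene camera reads about 2 mm low on the knob too. The knob (scene 342,215) is up and the tool is clear.

```bash
python3 -c "from bench import order; print(order.hand_in())"
```

```text
the job is handed in; nothing more can be done
None
```

I pumped the grey air meter with six full strokes; the indicator pin is fully out, the knob is released and up, and the job is handed in at about 14.5 s of the 48 s allowed.

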